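Shut the watercolour tin and push it home in its rack

ROBOT

A 6-joint arm with a two-finger parallel gripper is mounted at the origin on a cart in front of the work surface, level with it; the furniture and walls round the work are solid. World frame = base frame: x ahead of the robot, y to its left, z up, the work surface at z = 0. Lengths are in m, angles in rad, forces in N, time in s.
With the tool pointing down it reaches from about 0.35 to 0.95 m from the base axis. Payload 17.4 kg.
Tool frame: the origin (TCP) lies on the centre line of the jaws, within the pads' length; the fingertips stand bot.finger_overhang ahead of it and the grasp point (between the pads) is the TCP (bot.finger_overhang is the distance from the TCP to the fingertips, in m); z points along the fingers, y is the line along which they close (so a half turn about z gives the same grasp; the last joint's range is limited). The gripper opens to 93 mm and grips with 3 to 60 N. Pads are 15 mm wide; open, the fingers measure 128 mm over their backs; the gripper's body (75 mm by 188 mm) begins 65 mm behind the grasp point.
Start: joints at [-0.038, 0.116, 1.442, -0, 1.584, -0.038], TCP at [0.675, -0, 0.238] pointing down, gripper open.
Joint ranges: [-2.83, 2.83], [-0.83, 2.19], [0.07, 2.5], [-1.14, 4.28], [0.01, 3], [-2.97, 2.97]. Speed limits (rad/s): [1.89, 1.89, 2.22, 3.14, 3.14, 3.14].

INTERFACE

Orientations are given as a unit quaternion [w, x, y, z].
In Python, from plant import bot gives the robot as it stands.
- The arm moves only by the tool pendant, called as name(argument=value, ...) on one line, values as JSON. Schema: {"type":"object","properties":{"steps":{"type":"object","properties":{"rows":{"type":"array","items":{"type":"array","items":{"type":"number"},"minItems":7,"maxItems":7},"minItems":1,"maxItems":12}},"additionalProperties":false,"required":["rows"]},"only":{"type":"string"},"quiet":{"type":"boolean"},"lines":{"type":"string"}},"required":["steps"],"additionalProperties":false}. steps is an object whose key "rows" holds a list of rows, 1 to 12 of them, each of 7 numbers: the finger opening in m, then dx, dy, dz in a scale on which 1.0 is 0.25 m, then a rotation vector rx, ry, rz in normalised numbers (1 is 2 pi rad); each row is the pose to reach, as a shift and turn from the pose commanded when the call began, along the tool's axes at that moment; what a row does not reach only later rows make up. A row lasts 1/10 s, in which the tool goes at most 0.05 m and 0.15 rad, less where a joint would pass 70% of its speed; a pose out of reach is approached as far as the arm can. The fingers move at their own pace and stop on an object; the grip force is fixed at half the most. Time passes only in rows, so rows that do not move let the fingers close. The tool returns the time, the measured TCP pose, the force, the opening and the grip force at its end. only (a regular expression) keeps the lines of the reply that match it, lines (a string "A,B") keeps lines A to B, and quiet returns only ok. Input that does not fit is refused with a message, and nothing moves.
- bot.get_obs(): the state, without advancing time (a new reading comes with each control period).
- bot.capture(name): name is "scene" or "side" or "wrist"; returns a dict with "img" (420x560x3 uint8, red, green, blue), "mtx" (3x3 intrinsics, pixels), "R" (3x3) and "t" (3): a world point X has camera coordinates R X + t; the wrist camera has in their place "mount" (4x4, takes a point from camera to tool coordinates, whose origin is the TCP and whose axes are the flange's). Camera axes: x right, y down, z forward; pixel columns grow to the right and rows downward; lengths in m; the calibration is good to about 2 mm. A picture is of the moment at which its call begins: read the wrist's pose just before it. There is no depth.
- bot.close_job(): hands the job in; it is judged then, once.
The state is a dict: "t": time; "joint_positions": joint angles; "qd": joint speeds; "tau": joint torques, N m; "tcp_pos": TCP position; "tool_rot": TCP orientation; "ft_force": force on the tool from outside, world axes, zero at the start; "ft_torque": the same for the moment, N m; "opening": finger opening in m; "grasp_force": force on a finger pad.
Only numpy, scipy, OpenCV 4.12 (cv2) and the standard library are available. Lean on these libraries where they do the work, as an engineer would, in place of code of your own. Each camera call takes 0.05 s, during which the arm holds its last target. There are 200 camera calls.

TASK

The watercolour tin has been left lying open on the table: without picking it up or lifting it, tip its raised lid over with the fingertips and press it fully shut. Then push the shut tin along the table into the empty bay of the low plywood rack, home against the back of the bay. Leave everything else where it lies, including the tin already stored in the other bay.

Things in the scene. Friction and masses are not known exactly. Their poses are not given: they have to be found in the camera images.
- tin: The open watercolour tin, flat, black, loose, 0.28 to 0.46 kg. Shut it is 93 x 208 x 24 mm (x, y, z). Origin: centre of its underside; y along its length, x from the lid's opening edge to the hinge side, which starts turned away from the robot (within 0.4 rad). The base is 16 mm high, x -46 to +43 mm; the shut lid spans x -47 to +45, y -104 to +104, z 16 to 24 mm.
- tin_lid (a joint): Angle of the tin's lid about its long hinge, rad: 0 = shut, 2.06 = fully open, leaning back past upright. It starts open at 1.75 to 2.05. The hinge is stiff and damped (0.05 N m, plus 0.05 per rad/s): the lid may stay where it is left, so push it over, then press it down; pushed fast, the tin slides along (friction on the table about 0.6).
- tin_hinge (a point): Middle of the lid's hinge line on the tin, at x +45, y 0, z +16 mm in the tin's frame; the hinge line runs along the tin's y axis.
- lid_edge (a point): Middle of the lid's free edge, on the lid, 91 mm from the hinge line; with the lid standing open it is the top of the lid, about 100 mm above the table.
- rack: Low plywood rack, fixed, 254 x 202 x 43 mm (x, y, z). Origin: centre of its underside. Two floorless bays along its y axis, open towards its -y, each 108 mm wide, 34 mm high, 190 mm deep to the back rail; centre lines x -60 mm (nearer the robot, empty) and x +60 mm (holds the stored tin). +y points to the robot's left, away from the open tin, within 0.15 rad.
- bay_mouth (a point): Centre of the empty bay's mouth, at table height: rack x -60, y -99.5 mm. Axes as the rack's.
- bay_home (a point): Where the tin's origin lies when the tin is home against the back rail of the empty bay: rack x -60, y -13.5 mm, at table height. Axes as the rack's; the tin goes in along +y with its hinge still on the +x side. The tin then sticks out of the mouth by 18 mm.
- stored_tin: A second, shut watercolour tin of the same size already in the rack's other bay. Leave it alone.
- tape: Roll of masking tape, 100 mm across, 25 mm high, lying on top of the rack towards the back. Leave it.
- brush: Flat paint brush, 236 mm long, lying beyond the tin, 8 mm high. Leave it.
- glue_stick: Glue stick, 92 mm long, 26 mm thick, lying to the right of the tin, near the front edge. Leave it.
- eraser: Eraser, 21 x 45 x 13 mm, lying on top of the rack towards the back. Leave it.
- white_pot: Empty paint pot, about 117 mm across the rim, 101 mm high, standing to the right of the tin. Leave it.
- tube: Paint tube, 112 mm long, 25 mm high, lying beyond the rack. Leave it.
- stapler: Stapler, 31 x 128 x 40 mm, lying to the right of the tin. Leave it.

How it is judged:
On the way, in this order (a step that is already met when the one before it is completed fails the run):
1. the lid is fully shut while the tin is still outside the rack (value of joint tin_lid below 0.06 rad and y of tin in the frame of bay_home below -0.1 m), for 0.2 s.
2. the shut tin is home in the empty bay (value of joint tin_lid below 0.06 rad and y of tin in the frame of bay_home between -0.01 and 0.006 m and x of tin in the frame of bay_home between -0.014 and 0.014 m and angle between the y axis of tin and the y axis of rack, either way round below 0.1 rad and height (world z) of tin below 0.008 m), for 0.2 s.
At the end, for the whole second after the job is handed in: The lid is shut (under 0.06 rad) and the tin lies flat and still in the empty bay: its origin no more than 10 mm short of bay_home along the bay, within 14 mm of the centre line, its length within 0.1 rad of the bay's (all of step 2 and linear speed of tin below 0.01 m/s); the robot touches nothing.
It fails at once if the tin is lifted or carried (underside centre more than 15 mm above the table) (height (world z) of tin above 0.015 m).
It fails at once if the tin is tipped up (more than 0.25 rad) (angle between tin's own z axis and vertical above 0.25 rad).
It fails at once if the stored tin is moved more than 12 mm (distance of stored_tin from where it was at the start of the episode above 0.012 m).
It fails at once if another bystander is moved more than 20 mm (distance of any of tape, brush, glue_stick, eraser, white_pot, tube, stapler from where it was at the start of the episode above 0.02 m).
It also fails if it takes over 72 s, if anything falls off the work surface, if the arm or the gripper's body presses on something with over 40 N, if the wrist force passes 120 N, or if a joint passes its speed limit or range.

## Working session

There is one attempt and no reset: what is moved stays moved. The work goes in short steps, Python scripts to look and compute and a tool call to move; the robot and the scene stay as the last step left them, time stands still between calls to the robot, and variables do not carry over. Pictures are saved under pics/ and viewed, at most 10 in all, crops included, and the job is handed in when it is done.

```bash
ls; mkdir -p pics; python3 - <<'E'
from plant import bot
import cv2
print(bot.finger_overhang, bot.get_obs())
for n in("scene","side"):
    c=bot.capture(n); cv2.imwrite(f"pics/{n}0.png",c["img"][...,::-1]); print(n,c["mtx"],c["R"],c["t"])
E
```

```text
pics
plant.py
0.019 {'t': 0.0, 'joint_positions': array([-3.77739233e-02,  1.16456450e-01,  1.44226724e+00,  2.40141685e-05,
        1.58396958e+00, -3.77880828e-02]), 'qd': array([-1.37264956e-03, -1.62134493e-03, -1.06205688e-03,  1.52468053e-03,
        7.53758500e-06, -6.55669449e-05]), 'tau': array([-2.39607485e-03, -7.21266031e+01, -6.22611737e+01,  7.77577632e-02,
        2.38535833e-02, -2.17692599e-05]), 'tcp_pos': array([6.74821945e-01, 2.22090080e-05, 2.36923847e-01]), 'tool_rot': array([-4.11709815e-04,  7.07101561e-01,  7.07111787e-01, -3.65346517e-04]), 'ft_force': array([-1.0969986 ,  0.28386939, -0.02551752]), 'ft_torque': array([ 0.05782581, -0.01685792,  0.01678961]), 'grasp_force': 0.0, 'opening': 0.092870225895736}
scene [[526.48243721   0.         275.67046618]
 [  0.         526.48243721 202.69420769]
 [  0.           0.           1.        ]] [[ 0.59977434 -0.79997435  0.01765724]
 [-0.56343805 -0.43789609 -0.70056019]
 [ 0.56816222  0.41022927 -0.71337482]] [-0.42487379  0.33315779  1.24127263]
side [[461.17519382   0.         284.67522859]
 [  0.         461.17519382 215.35255103]
 [  0.           0.           1.        ]] [[-0.99232503 -0.12356772  0.00469597]
 [-0.06596684  0.4968697  -0.86531432]
 [ 0.10459163 -0.85898284 -0.50120761]] [0.57229416 0.13426203 1.30621565]
```

View pics/scene0.png

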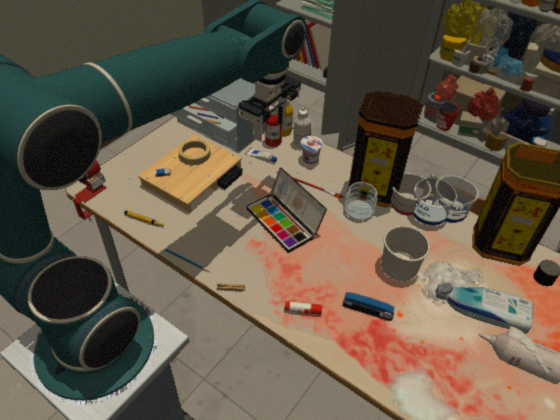

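View pics/side0.png

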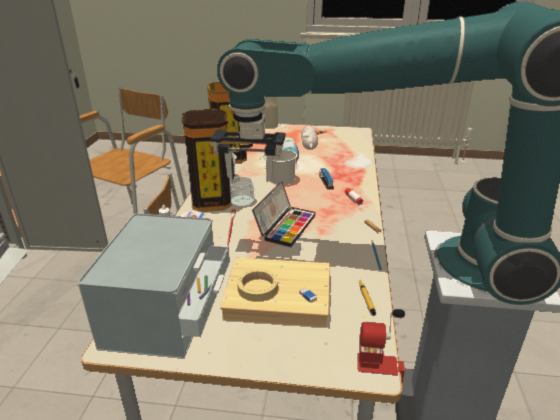

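The scene view shows the open tin at about (287,212) and the rack at (190,172), with the stored tin sticking out at (230,177). The side view has the tin at (285,222) and the rack at (278,290). Next I'll zoom in to get the corners.

```bash
python3 - <<'E'
import cv2
a=cv2.imread("pics/scene0.png")[130:260,135:335]; cv2.imwrite("pics/sc.png",cv2.resize(a,None,fx=4,fy=4,interpolation=cv2.INTER_CUBIC))
a=cv2.imread("pics/side0.png")[180:325,215:340]; cv2.imwrite("pics/sd.png",cv2.resize(a,None,fx=4,fy=4,interpolation=cv2.INTER_CUBIC))
E
```

```text
(no output)
```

View pics/sc.png

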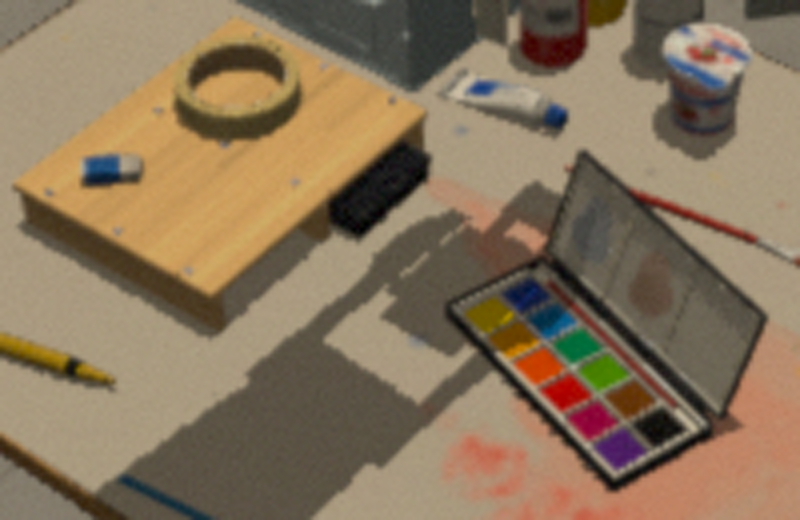

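View pics/sd.png

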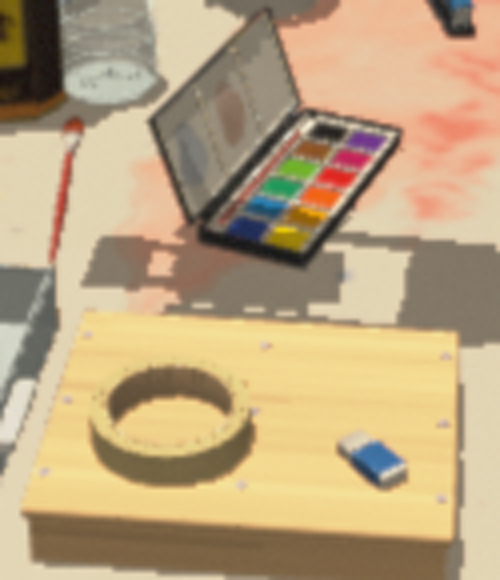

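Scene crop: the rack top corners are at (14,187), (235,17), (427,112) and (218,293). The tin's front rim runs (448,307)–(612,483), and the lid's top edge runs (582,150)–(767,317). Side crop: the rack top is at (88,310), (460,330), (458,540) and (28,513). The tin's front rim is (305,252)–(402,130), and the lid top is (150,122)–(268,10).

```bash
cat > h.py <<'E'
import numpy as np, cv2
from plant import bot
def cam(n):
    c=bot.capture(n); return c["mtx"],c["R"],c["t"],c["img"]
def ray(c,p):
    d=c[1].T@np.linalg.solve(c[0],[p[0],p[1],1.]); return -c[1].T@c[2],d
def onz(c,p,z):
    o,d=ray(c,p); return o+d*(z-o[2])/d[2]
def tri(c1,p1,c2,p2):
    P=[c[0]@np.c_[c[1],c[2]] for c in(c1,c2)]
    X=cv2.triangulatePoints(P[0],P[1],np.float64(p1).reshape(2,1),np.float64(p2).reshape(2,1)).ravel(); return X[:3]/X[3]
E
python3 - <<'E'
from h import *
np.set_printoptions(precision=4,suppress=True)
S,D=cam("scene"),cam("side")
s=lambda u,v:(u/4+135-.4,v/4+130-.4)
d=lambda u,v:(u/4+215-.4,v/4+180-.4)
print("rack")
for a,b in [((14,187),(458,540)),((235,17),(28,513)),((427,112),(88,310)),((218,293),(460,330))]:
    print(onz(S,s(*a),.043),onz(D,d(*b),.043),tri(S,s(*a),D,d(*b)))
print("tin rim front L, front R, hinge R, hinge L")
for a,b in [((448,307),(305,252)),((612,483),(402,130)),((708,428),(300,110)),((545,262),(197,225))]:
    print(onz(S,s(*a),.016),onz(D,d(*b),.016),tri(S,s(*a),D,d(*b)))
print("lid top L,R")
for a,b in [((582,150),(150,122)),((767,317),(268,10))]:
    print(tri(S,s(*a),D,d(*b)))
E
```

```text
rack
[0.4347 0.3139 0.043 ] [0.4347 0.3196 0.043 ] [0.4355 0.3162 0.0405]
[0.688  0.3248 0.043 ] [0.684  0.3289 0.043 ] [0.6868 0.3255 0.0417]
[0.6929 0.1242 0.043 ] [0.6928 0.1244 0.043 ] [0.6929 0.1243 0.0429]
[0.447  0.1158 0.043 ] [0.4417 0.1147 0.043 ] [0.4439 0.1147 0.0444]
tin rim front L, front R, hinge R, hinge L
[ 0.5573 -0.0064  0.016 ] [ 0.5592 -0.0062  0.016 ] [ 0.5585 -0.006   0.0155]
[ 0.4964 -0.1991  0.016 ] [ 0.5003 -0.1975  0.016 ] [ 0.499  -0.1984  0.0144]
[ 0.5772 -0.2231  0.016 ] [ 0.5875 -0.2201  0.016 ] [ 0.5841 -0.2215  0.0124]
[ 0.6383 -0.0341  0.016 ] [ 0.6442 -0.0322  0.016 ] [ 0.6423 -0.0327  0.014 ]
lid top L,R
[ 0.6786 -0.0361  0.1008]
[ 0.618  -0.2358  0.1008]
```

```bash
cat >> h.py <<'E'
from scipy.spatial.transform import Rotation as Ro
def delta(tip,yaw):
    "row for fingertip point, tool y along angle yaw (world, from +x)"
    o=bot.get_obs(); q=o["tool_rot"]; R0=Ro.from_quat([*q[1:],q[0]])
    y=np.array([np.cos(yaw),np.sin(yaw),0]); z=np.array([0,0,-1.]); x=np.cross(y,z)
    R1=Ro.from_matrix(np.c_[x,y,z]); p=np.array(tip)-bot.finger_overhang*z
    print(np.round(R0.inv().apply(p-o["tcp_pos"]),4),np.round((R0.inv()*R1).as_rotvec(),4))
E
python3 - <<'E'
from h import *
np.set_printoptions(precision=4,suppress=True)
S=cam("scene")
for n,p in dict(jar=(360,218),pot=(402,275),potL=(384,262),brush1=(277,172),brush2=(323,190),brush3=(343,197),can=(372,200),stapler=(345,300)).items(): print(n,onz(S,p,.003))
xa=np.array([.956,-.293,0]); h=np.array([.6165,-.1263,0])
print(h+.075*xa,h-.068*xa)
delta(h+.075*xa+[0,0,.16],np.pi/2-.297)
E
```

```text
jar [ 0.733  -0.2892  0.003 ]
pot [ 0.6226 -0.4826  0.003 ]
potL [ 0.632  -0.4236  0.003 ]
brush1 [0.7438 0.0214 0.003 ]
brush2 [ 0.7649 -0.1392  0.003 ]
brush3 [ 0.7767 -0.204   0.003 ]
can [ 0.8197 -0.2801  0.003 ]
stapler [ 0.463  -0.4039  0.003 ]
[ 0.6882 -0.1483  0.    ] [ 0.5515 -0.1064  0.    ]
[-0.1483  0.0133  0.0583] [-0.0005 -0.0004 -1.2738]
```

Careful with the scale: shifts go in shares of 0.25 m and turns go in shares of 2 pi rad. That gives: -0.148 m / 0.25 = -0.592, -0.08 m / 0.25 = -0.32, -1.274 rad / 6.2832 = -0.2028.

pendant(steps={"rows":[[0.093, -0.16, 0, 0, 0, 0, -0.0239], [0.093, -0.32, 0, 0, 0, 0, -0.0477], [0.093, -0.48, 0.04, 0, 0, 0, -0.0716], [0.093, -0.592, 0.052, 0.08, 0, 0, -0.0955], [0.093, -0.592, 0.052, 0.16, 0, 0, -0.1194], [0.093, -0.592, 0.052, 0.232, 0, 0, -0.1432], [0.093, -0.592, 0.052, 0.232, 0, 0, -0.1671], [0.093, -0.592, 0.052, 0.232, 0, 0, -0.191], [0.093, -0.592, 0.052, 0.232, 0, 0, -0.2028], [0.093, -0.592, 0.052, 0.232, 0, 0, -0.2028], [0.093, -0.592, 0.052, 0.232, 0, 0, -0.2028]]})

```text
t: 1.35
tcp_pos: [0.688, -0.148, 0.1796]
tool_rot: [-0.0, 0.149, 0.989, 0.0]
ft_force: [0.3, 0.5, -0.8]
opening: 0.0927
grasp_force: 0.0
```

```bash
python3 - <<'E'
from h import *
cv2.imwrite("pics/side1.png",cv2.resize(cam("side")[3][110:310,180:400,::-1],None,fx=3,fy=3))
xa=np.array([.956,-.293,0]); h=np.array([.6165,-.1263,0])
delta(h+.075*xa+[0,0,.075],np.pi/2-.297)
delta(h-.068*xa+[0,0,.075],np.pi/2-.297)
E
```

```text
[-0.0003 -0.0002  0.0856] [-0.     -0.0001 -0.0022]
[ 0.1427 -0.0005  0.0856] [-0.     -0.0001 -0.0022]
```

View pics/side1.png

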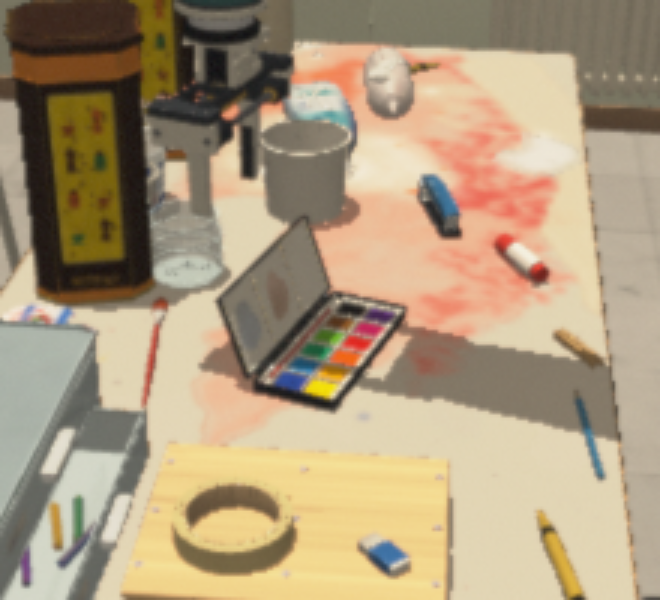

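The fingers hang beyond the lid at about (200,200). The lid top runs (220,300)–(305,220) and nothing is in the way, so I'll lower behind the lid and push it slowly.

To row units: 0.085 m / 0.25 = 0.34, 0.08 m / 0.25 = 0.32.

pendant(steps={"rows":[[0.093, 0, 0, 0.16, 0, 0, 0], [0.093, 0, 0, 0.3, 0, 0, 0], [0.093, 0, 0, 0.34, 0, 0, 0], [0.093, 0.06, 0, 0.34, 0, 0, 0], [0.093, 0.1, 0, 0.34, 0, 0, 0], [0.093, 0.132, 0, 0.34, 0, 0, 0], [0.093, 0.164, 0, 0.34, 0, 0, 0], [0.093, 0.196, 0, 0.34, 0, 0, 0], [0.093, 0.228, 0, 0.34, 0, 0, 0], [0.093, 0.26, 0, 0.34, 0, 0, 0], [0.093, 0.292, 0, 0.34, 0, 0, 0], [0.093, 0.32, 0, 0.34, 0, 0, 0]]})

```text
t: 2.6
tcp_pos: [0.6108, -0.1244, 0.0945]
tool_rot: [-0.0, 0.148, 0.989, 0.0]
ft_force: [1.7, -0.1, -0.4]
opening: 0.0935
grasp_force: 0.5
```

pendant(steps={"rows":[[0.093, 0.032, 0, 0, 0, 0, 0], [0.093, 0.064, 0, 0, 0, 0, 0], [0.093, 0.096, 0, 0, 0, 0, 0], [0.093, 0.128, 0, 0, 0, 0, 0], [0.093, 0.16, 0, 0, 0, 0, 0], [0.093, 0.192, 0, 0, 0, 0, 0], [0.093, 0.224, 0, 0, 0, 0, 0], [0.093, 0.248, 0, 0, 0, 0, 0], [0.093, 0.248, 0, 0, 0, 0, 0]]})

```text
t: 3.5
tcp_pos: [0.5516, -0.1062, 0.0947]
tool_rot: [-0.0, 0.148, 0.989, 0.0]
ft_force: [0.4, -0.6, -0.2]
opening: 0.0932
grasp_force: 0.0
```

```bash
python3 - <<'E'
from h import *
cv2.imwrite("pics/side2.png",cv2.resize(cam("side")[3][110:310,180:400,::-1],None,fx=3,fy=3))
E
```

```text
(no output)
```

View pics/side2.png

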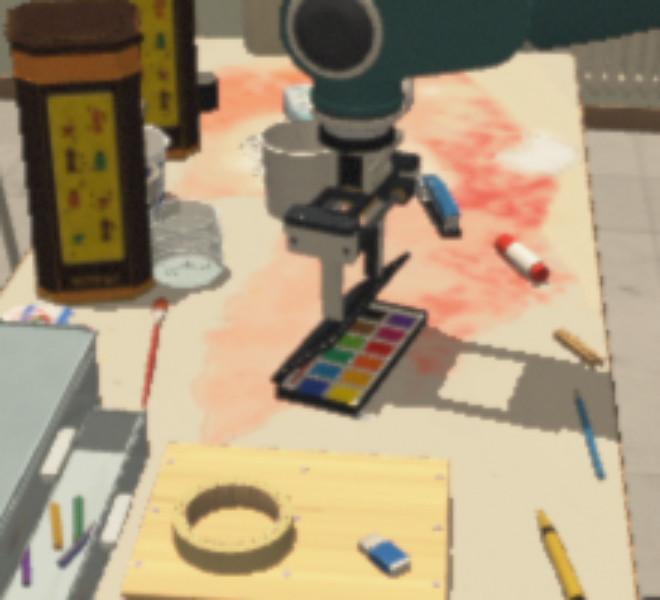

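The lid is tipped forward to about 45°, and the tin has slid about 15 mm towards the robot (front-left corner now at (357,408)). Next I'll press down.

To row units: 0.048 m / 0.25 = 0.192, 0.005 m / 0.25 = 0.02.

pendant(steps={"rows":[[0.093, 0.012, 0, 0.02, 0, 0, 0], [0.093, 0.024, 0, 0.04, 0, 0, 0], [0.093, 0.036, 0, 0.06, 0, 0, 0], [0.093, 0.04, 0, 0.08, 0, 0, 0], [0.093, 0.04, 0, 0.1, 0, 0, 0], [0.093, 0.04, 0, 0.12, 0, 0, 0], [0.093, 0.04, 0, 0.14, 0, 0, 0], [0.093, 0.04, 0, 0.156, 0, 0, 0], [0.093, 0.04, 0, 0.172, 0, 0, 0], [0.093, 0.04, 0, 0.184, 0, 0, 0], [0.093, 0.04, 0, 0.192, 0, 0, 0]]})

```text
t: 4.65
tcp_pos: [0.5426, -0.1036, 0.0463]
tool_rot: [-0.0, 0.148, 0.989, 0.0]
ft_force: [-0.2, -0.4, -0.2]
opening: 0.0927
grasp_force: 0.4
```

pendant(steps={"rows":[[0.093, 0, 0, 0.004, 0, 0, 0], [0.093, 0, 0, 0.008, 0, 0, 0], [0.093, 0, 0, 0.012, 0, 0, 0], [0.093, 0, 0, 0.016, 0, 0, 0], [0.093, 0, 0, 0.016, 0, 0, 0], [0.093, 0, 0, 0.016, 0, 0, 0]]})

```text
t: 5.25
tcp_pos: [0.5428, -0.1036, 0.0437]
tool_rot: [0.0, 0.148, 0.989, -0.0]
ft_force: [-5.9, 1.5, 12.8]
opening: 0.0933
grasp_force: 6.3
```

To row units: 0.0015 m / 0.25 = 0.006, 0.001 m / 0.25 = 0.004.

pendant(steps={"rows":[[0.093, 0, 0, 0.004, 0, 0, 0], [0.093, 0, 0, 0.006, 0, 0, 0], [0.093, 0, 0, 0.006, 0, 0, 0], [0.093, 0, 0, 0.006, 0, 0, 0]]})

```text
t: 5.65
tcp_pos: [0.5429, -0.1036, 0.0435]
tool_rot: [0.0, 0.148, 0.989, -0.0]
ft_force: [-14.8, 3.8, 28.2]
opening: 0.0928
grasp_force: 14.1
```

pendant(steps={"rows":[[0.093, 0, 0, -0.04, 0, 0, 0], [0.093, 0, 0, -0.12, 0, 0, 0], [0.093, 0, 0, -0.2, 0, 0, 0], [0.093, -0.16, 0, -0.24, 0, 0, -0.0159], [0.093, -0.32, 0, -0.24, 0, 0, -0.0318], [0.093, -0.48, 0, -0.24, 0, 0, -0.0535], [0.093, -0.6, 0, -0.24, 0, 0, -0.0535], [0.093, -0.6, 0, -0.24, 0, 0, -0.0535]]})

```text
t: 6.45
tcp_pos: [0.6883, -0.1483, 0.1003]
tool_rot: [-0.0, -0.02, 1.0, 0.0]
ft_force: [0.6, 0.0, -0.3]
opening: 0.0931
grasp_force: 0.0
```

```bash
python3 - <<'E'
from h import *
a=cam("scene")[3][130:260,215:345,::-1]; b=cam("side")[3][180:280,240:360,::-1]
k=lambda i:cv2.resize(i,(400,int(i.shape[0]*400/i.shape[1])),interpolation=cv2.INTER_CUBIC)
a,b=k(a),k(b); m=np.zeros((400,800,3),np.uint8); m[:a.shape[0],:400]=a; m[:b.shape[0],400:]=b
cv2.imwrite("pics/c3.png",m)
print(bot.get_obs()["tcp_pos"])
E
```

```text
[ 0.68598587 -0.14743489  0.10048869]
```

View pics/c3.png

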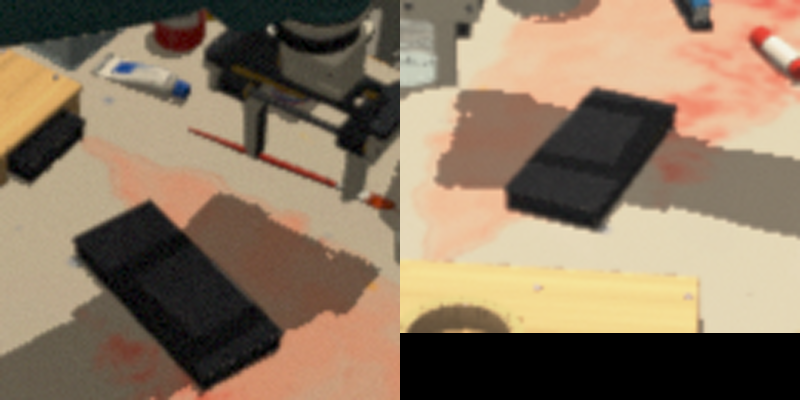

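The lid looks shut. Scene crop top corners: (75,240), (150,202), (281,340), (203,378). Side crop: (507,190), (597,217), (677,105), (595,89).

```bash
python3 - <<'E'
from h import *
np.set_printoptions(precision=4,suppress=True)
S,D=cam("scene"),cam("side")
s=lambda u,v:(u/400*130+215-.4,v/400*130+130-.4)
d=lambda u,v:((u-400)*.3+240-.4,v*.3+180-.4)
L=[]
for n,a,b in [("frontL",(75,240),(597,217)),("hingeL",(150,202),(507,190)),("hingeR",(281,340),(595,89)),("frontR",(203,378),(677,105))]:
    p,q=onz(S,s(*a),.024),onz(D,d(*b),.024); print(n,p,q,tri(S,s(*a),D,d(*b))); L.append((p+q)/2)
L=np.array(L); c=L.mean(0); v=L[0]+L[1]-L[2]-L[3]; print(c,np.linalg.norm(v)/2,np.arctan2(-v[0],v[1]))
E
```

```text
frontL [0.5339 0.0029 0.024 ] [0.5341 0.0139 0.024 ] [0.5359 0.0058 0.0194]
hingeL [ 0.6176 -0.0217  0.024 ] [ 0.6182 -0.0188  0.024 ] [ 0.6186 -0.0209  0.0227]
hingeR [ 0.5511 -0.2213  0.024 ] [ 0.5585 -0.215   0.024 ] [ 0.5567 -0.2195  0.0198]
frontR [ 0.4735 -0.1921  0.024 ] [ 0.4754 -0.1933  0.024 ] [ 0.4745 -0.1921  0.024 ]
[ 0.5453 -0.1057  0.024 ] 0.20869551990439256 -0.2982466387833856
```

```bash
python3 - <<'E'
from h import *
delta([.675,-.092,.008],np.pi/2+.039)
delta([.570,-.096,.008],np.pi/2+.039)
E
```

```text
[0.0082 0.0555 0.0742] [ 0.0001 -0.0003  0.0001]
[0.1133 0.0556 0.0742] [ 0.0001 -0.0003  0.0001]
```

To row units: 0.09 m / 0.25 = 0.36, 0.008 m / 0.25 = 0.032.

pendant(steps={"rows":[[0.093, 0.032, 0.16, 0, 0, 0, 0], [0.093, 0.032, 0.22, 0.12, 0, 0, 0], [0.093, 0.032, 0.22, 0.24, 0, 0, 0], [0.093, 0.032, 0.22, 0.296, 0, 0, 0], [0.093, 0.1, 0.22, 0.296, 0, 0, 0], [0.093, 0.16, 0.22, 0.296, 0, 0, 0], [0.093, 0.2, 0.22, 0.296, 0, 0, 0], [0.093, 0.24, 0.22, 0.296, 0, 0, 0], [0.093, 0.272, 0.22, 0.296, 0, 0, 0], [0.093, 0.304, 0.22, 0.296, 0, 0, 0], [0.093, 0.336, 0.22, 0.296, 0, 0, 0], [0.093, 0.36, 0.22, 0.296, 0, 0, 0]]})

```text
t: 7.85
tcp_pos: [0.5934, -0.096, 0.0272]
tool_rot: [0.0, -0.02, 1.0, 0.0]
ft_force: [1.4, 0.6, 0.7]
opening: 0.0929
grasp_force: 0.6
```

pendant(steps={"rows":[[0.093, 0.024, 0, 0, 0, 0, 0], [0.093, 0.048, 0, 0, 0, 0, 0], [0.093, 0.072, 0, 0, 0, 0, 0], [0.093, 0.092, 0, 0, 0, 0, 0], [0.093, 0.092, 0, 0, 0, 0, 0]]})

```text
t: 8.35
tcp_pos: [0.5704, -0.097, 0.0271]
tool_rot: [-0.0, -0.02, 1.0, -0.0]
ft_force: [-0.0, 0.1, 0.2]
opening: 0.0929
grasp_force: 0.0
```

pendant(steps={"rows":[[0.093, -0.08, 0, 0, 0, 0, 0], [0.093, -0.24, 0, 0, 0, 0, 0], [0.093, -0.32, 0, -0.16, 0, 0, 0], [0.093, -0.32, 0, -0.32, 0, 0, 0], [0.093, -0.32, 0, -0.32, 0, 0, 0]]})

```text
t: 8.85
tcp_pos: [0.6535, -0.0941, 0.1128]
tool_rot: [0.003, -0.02, 1.0, -0.001]
ft_force: [0.9, 0.3, 0.5]
opening: 0.0929
grasp_force: 0.0
```

```bash
python3 - <<'E'
from h import *
a=cam("scene")[3][130:260,215:345,::-1]; b=cam("side")[3][180:280,240:360,::-1]
k=lambda i:cv2.resize(i,(400,int(i.shape[0]*400/i.shape[1])),interpolation=cv2.INTER_CUBIC)
a,b=k(a),k(b); m=np.zeros((400,800,3),np.uint8); m[:a.shape[0],:400]=a; m[:b.shape[0],400:]=b
cv2.imwrite("pics/c4.png",m)
print(bot.get_obs()["tcp_pos"])
E
```

```text
[ 0.65125093 -0.09381018  0.10764171]
```

View pics/c4.png

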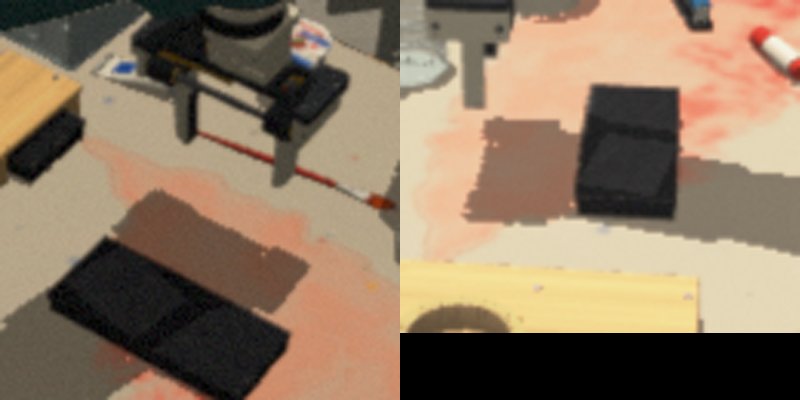

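The tin is now nearly square to the rack. Scene crop top corners: (50,292), (108,240), (289,337), (235,390). Side crop: (577,191), (675,196), (679,90), (592,86).

```bash
python3 - <<'E'
from h import *
np.set_printoptions(precision=4,suppress=True)
S,D=cam("scene"),cam("side")
s=lambda u,v:(u/400*130+215-.4,v/400*130+130-.4)
d=lambda u,v:((u-400)*.3+240-.4,v*.3+180-.4)
L=[]
for n,a,b in [("frontL",(50,292),(675,196)),("hingeL",(108,240),(577,191)),("hingeR",(289,337),(592,86)),("frontR",(235,390),(679,90))]:
    p,q=onz(S,s(*a),.024),onz(D,d(*b),.024); print(n,p,q,tri(S,s(*a),D,d(*b))); L.append((p+q)/2)
L=np.array(L); c=L.mean(0); v=L[0]+L[1]-L[2]-L[3]; print(c,np.linalg.norm(v)/2,np.arctan2(-v[0],v[1]))
y=np.array([-np.sin(.039),np.cos(.039),0]); end=c-y*(.104); end[2]=.008
pre=end-y*.05; print(end)
delta(pre+[0,0,.12],.039); delta(pre,.039)
E
```

```text
frontL [ 0.469  -0.0212  0.024 ] [ 0.4685 -0.0286  0.024 ] [ 0.4677 -0.0231  0.0271]
hingeL [ 0.553  -0.0217  0.024 ] [ 0.5559 -0.0254  0.024 ] [ 0.554  -0.0221  0.0249]
hingeR [ 0.5584 -0.225   0.024 ] [ 0.5621 -0.2208  0.024 ] [ 0.5614 -0.2239  0.0215]
frontR [ 0.4797 -0.222   0.024 ] [ 0.4751 -0.224   0.024 ] [ 0.4767 -0.2228  0.0259]
[ 0.5152 -0.1236  0.024 ] 0.1988484200829725 0.036207176157426385
[ 0.5193 -0.2275  0.008 ]
[ 0.1362 -0.1785 -0.041 ] [-0.0012 -0.0016  1.5709]
[ 0.136  -0.1786  0.079 ] [-0.0012 -0.0016  1.5709]
```

To row units: -0.179 m / 0.25 = -0.716, -0.17 m / 0.25 = -0.68, 1.571 rad / 6.2832 = 0.25.

pendant(steps={"rows":[[0.05, 0, -0.16, -0.16, 0, 0, 0.0239], [0.05, 0.08, -0.32, -0.16, 0, 0, 0.0477], [0.05, 0.16, -0.48, -0.16, 0, 0, 0.0716], [0.05, 0.24, -0.6, -0.16, 0, 0, 0.0955], [0.05, 0.4, -0.68, -0.16, 0, 0, 0.1194], [0.05, 0.544, -0.716, -0.16, 0, 0, 0.1432], [0.05, 0.544, -0.716, -0.16, 0, 0, 0.1671], [0.05, 0.544, -0.716, -0.16, 0, 0, 0.191], [0.05, 0.544, -0.716, -0.16, 0, 0, 0.2149], [0.05, 0.544, -0.716, -0.16, 0, 0, 0.2387], [0.05, 0.544, -0.716, -0.16, 0, 0, 0.25], [0.05, 0.544, -0.716, -0.16, 0, 0, 0.25]]})

```text
t: 10.25
tcp_pos: [0.5215, -0.2777, 0.1457]
tool_rot: [-0.001, 0.694, 0.72, -0.0]
ft_force: [-0.7, 0.7, 0.5]
opening: 0.0502
grasp_force: 0.0
```

```bash
python3 - <<'E'
from h import *
delta([.5213,-.2795,.008],.039)
delta([.5094,.0936,.008],.039)
E
```

```text
[-1.900e-03 -1.000e-04  1.187e-01] [-0.0017 -0.0011 -0.0012]
[0.3714 0.0021 0.1191] [-0.0017 -0.0011 -0.0012]
```

To row units: 0.119 m / 0.25 = 0.476, 0.115 m / 0.25 = 0.46.

pendant(steps={"rows":[[0.05, 0, 0, 0.2, 0, 0, 0], [0.05, 0, 0, 0.36, 0, 0, 0], [0.05, 0, 0, 0.476, 0, 0, 0], [0.05, 0.08, 0, 0.476, 0, 0, 0], [0.05, 0.14, 0, 0.476, 0, 0, 0], [0.05, 0.18, 0, 0.476, 0, 0, 0], [0.05, 0.22, 0, 0.476, 0, 0, 0], [0.05, 0.26, 0, 0.476, 0, 0, 0], [0.05, 0.308, 0, 0.476, 0, 0, 0], [0.05, 0.36, 0, 0.476, 0, 0, 0], [0.05, 0.412, 0, 0.476, 0, 0, 0], [0.05, 0.46, 0, 0.476, 0, 0, 0]]})

```text
t: 11.45
tcp_pos: [0.5176, -0.1619, 0.0282]
tool_rot: [0.0, 0.693, 0.721, 0.0]
ft_force: [0.7, -2.7, 1.1]
opening: 0.0495
grasp_force: 1.2
```

pendant(steps={"rows":[[0.05, 0.04, 0, 0, 0, 0, 0], [0.05, 0.08, 0, 0, 0, 0, 0], [0.05, 0.12, 0, 0, 0, 0, 0], [0.05, 0.16, 0, 0, 0, 0, 0], [0.05, 0.18, 0, 0, 0, 0, 0], [0.05, 0.18, 0, 0, 0, 0, 0]]})

```text
t: 12.05
tcp_pos: [0.5157, -0.1173, 0.028]
tool_rot: [-0.0, 0.693, 0.721, 0.0]
ft_force: [0.1, -0.6, 0.9]
opening: 0.0497
grasp_force: 0.0
```

```bash
python3 - <<'E'
from h import *
a=cam("scene")[3][130:260,165:295,::-1]; b=cam("side")[3][190:310,220:340,::-1]
k=lambda i:cv2.resize(i,(400,int(i.shape[0]*400/i.shape[1])),interpolation=cv2.INTER_CUBIC)
cv2.imwrite("pics/c5.png",np.hstack([k(a),k(b)]))
E
```

```text
(no output)
```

View pics/c5.png

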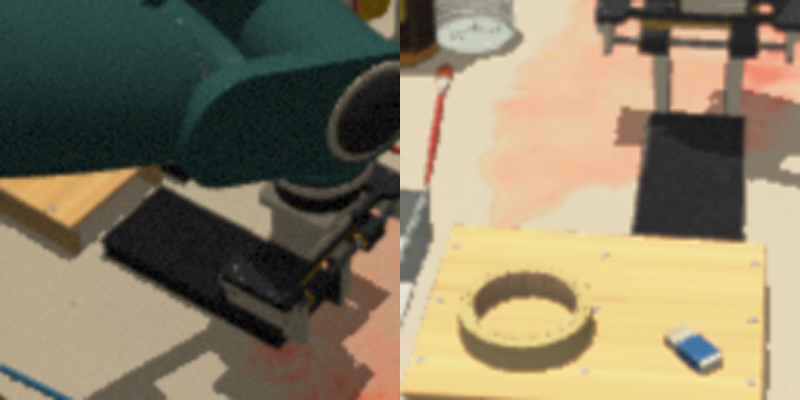

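The tin stands just short of the mouth. Side crop: tin top corners (633,235), (744,240), (744,117), (652,114); rack front top edge (452,227)–(765,243).

```bash
python3 - <<'E'
from h import *
np.set_printoptions(precision=4,suppress=True)
S,D=cam("scene"),cam("side")
d=lambda u,v:((u-400)*.3+220-.4,v*.3+190-.4)
s=lambda u,v:(u/400*130+165-.4,v/400*130+130-.4)
for p in [(633,235),(744,240),(744,117),(652,114)]: print(onz(D,d(*p),.024))
for p in [(452,227),(765,243)]: print("rack",onz(D,d(*p),.043))
print("scene", onz(S,s(105,243),.024),onz(S,s(162,188),.024),"rack",onz(S,s(78,240),.043))
delta([.5094,.0936,.008],.039)
E
```

```text
[0.5518 0.0932 0.024 ]
[0.4603 0.0883 0.024 ]
[ 0.4706 -0.1074  0.024 ]
[ 0.5564 -0.1015  0.024 ]
rack [0.6959 0.1277 0.043 ]
rack [0.4429 0.1167 0.043 ]
scene [0.4596 0.0922 0.024 ] [0.5482 0.0991 0.024 ] rack [0.4347 0.1008 0.043 ]
[0.2119 0.0019 0.001 ] [-0.0003 -0.0002 -0.0002]
```

The tin sits about 4 mm to the near side of the bay line, inside the 7 mm of clearance. I'll push it in with a slight sideways correction.

pendant(steps={"rows":[[0.05, 0.04, 0.008, 0, 0, 0, 0], [0.05, 0.08, 0.012, 0, 0, 0, 0], [0.05, 0.128, 0.016, 0, 0, 0, 0], [0.05, 0.176, 0.016, 0, 0, 0, 0], [0.05, 0.224, 0.016, 0, 0, 0, 0], [0.05, 0.272, 0.016, 0, 0, 0, 0], [0.05, 0.32, 0.016, 0, 0, 0, 0], [0.05, 0.36, 0.016, 0, 0, 0, 0], [0.05, 0.4, 0.016, 0, 0, 0, 0]]})

```text
t: 13.15
tcp_pos: [0.5159, -0.0171, 0.0282]
tool_rot: [0.0, 0.693, 0.721, -0.0]
ft_force: [0.4, -2.8, -1.7]
opening: 0.0502
grasp_force: 0.6
```

pendant(steps={"rows":[[0.05, 0.048, 0, 0, 0, 0, 0], [0.05, 0.096, 0, 0, 0, 0, 0], [0.05, 0.144, 0, 0, 0, 0, 0], [0.05, 0.192, 0, 0, 0, 0, 0], [0.05, 0.24, 0, 0, 0, 0, 0], [0.05, 0.288, 0, 0, 0, 0, 0], [0.05, 0.336, 0, 0, 0, 0, 0], [0.05, 0.368, 0, 0, 0, 0, 0], [0.05, 0.392, 0, 0, 0, 0, 0], [0.05, 0.408, 0, 0, 0, 0, 0], [0.05, 0.416, 0, 0, 0, 0, 0]]})

```text
t: 14.25
tcp_pos: [0.5119, 0.0862, 0.0282]
tool_rot: [0.0, 0.693, 0.721, -0.0]
ft_force: [-0.7, -1.2, 0.3]
opening: 0.0503
grasp_force: 0.8
```

To row units: 0.006 m / 0.25 = 0.024, 0.004 m / 0.25 = 0.016.

pendant(steps={"rows":[[0.05, 0.008, 0, 0, 0, 0, 0], [0.05, 0.016, 0, 0, 0, 0, 0], [0.05, 0.024, 0, 0, 0, 0, 0], [0.05, 0.024, 0, 0, 0, 0, 0]]})

```text
t: 14.65
tcp_pos: [0.5116, 0.0907, 0.0281]
tool_rot: [0.001, 0.693, 0.721, -0.001]
ft_force: [-1.2, -12.3, 1.4]
opening: 0.0501
grasp_force: 6.6
```

pendant(steps={"rows":[[0.05, 0.004, 0, 0, 0, 0, 0], [0.05, 0.008, 0, 0, 0, 0, 0], [0.05, 0.012, 0, 0, 0, 0, 0], [0.05, 0.012, 0, 0, 0, 0, 0]]})

```text
t: 15.05
tcp_pos: [0.5115, 0.0912, 0.0281]
tool_rot: [0.002, 0.693, 0.721, -0.003]
ft_force: [-2.3, -38.4, 5.0]
opening: 0.0499
grasp_force: 18.9
```

Firm contact, reached within 2 mm of the predicted home position, so the tin is against the back. I'll retreat and check.

To row units: -0.25 m / 0.25 = -1, -0.22 m / 0.25 = -0.88.

pendant(steps={"rows":[[0.05, -0.04, 0, 0, 0, 0, 0], [0.05, -0.16, 0, 0, 0, 0, 0], [0.05, -0.32, 0, -0.12, 0, 0, 0], [0.05, -0.48, 0, -0.32, 0, 0, 0], [0.05, -0.68, 0, -0.52, 0, 0, 0], [0.05, -0.88, 0, -0.6, 0, 0, 0], [0.05, -1, 0, -0.6, 0, 0, 0], [0.05, -1, 0, -0.6, 0, 0, 0], [0.05, -1, 0, -0.6, 0, 0, 0]]})

```text
t: 15.95
tcp_pos: [0.5213, -0.1565, 0.1786]
tool_rot: [0.0, 0.694, 0.72, 0.0]
ft_force: [0.4, 0.2, -0.2]
opening: 0.0501
grasp_force: 0.0
```

```bash
python3 - <<'E'
from h import *
a=cam("scene")[3][130:260,125:255,::-1]; b=cam("side")[3][190:310,220:340,::-1]
k=lambda i:cv2.resize(i,(400,int(i.shape[0]*400/i.shape[1])),interpolation=cv2.INTER_CUBIC)
cv2.imwrite("pics/c6.png",np.hstack([k(a),k(b)]))
E
```

```text
(no output)
```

View pics/c6.png

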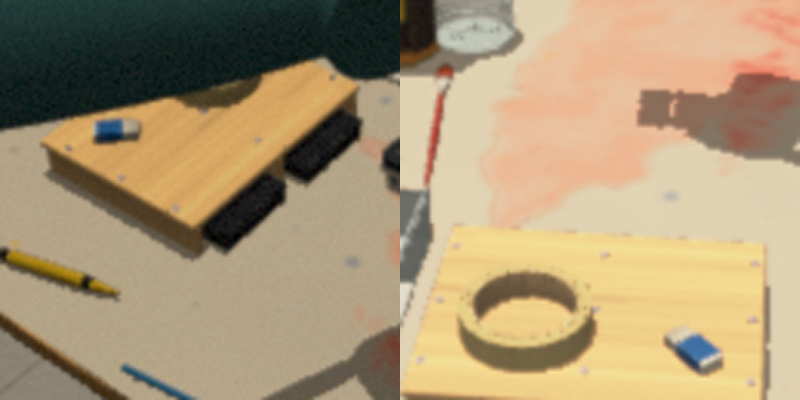

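The pushed tin (245,210) sticks out by the same amount as the stored tin (323,145) and is square and flat. The bystanders in view haven't moved and the gripper is clear, so I'm handing in.

```bash
python3 -c "
from plant import bot
print(bot.close_job())"
```

```text
the job is handed in; nothing more can be done
None
```

The tin's lid is shut, the tin is pushed home against the back of the empty bay, and the job is handed in; the hand-in printed no verdict, and I saw nothing else move, though the last picture showed only the rack area.

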